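Swing and bolt the keeper bar of a plate carrier

TASK

Swing the dark keeper bar about its pin across the plates until its free end meets the stop, and press it firmly onto the stop's rubber pad for a moment without crushing the pad. Ease off, then slide the red-knobbed bolt in behind the bar's free end until it wedges snug, so that the bar stays pressed on the pad. Let go, and leave the plates, the mug and the jar where they are.

Things in the scene. Friction and masses are not known exactly. Their poses are not given: they have to be found in the camera images.
- carrier: Fixed plywood board, 350 x 500 x 15 mm, on the counter, placed and turned differently each time. Origin: counter level, mid-length of the closed bar's line. +y runs along the closed bar from pin to free end, +x towards the plates and stop. Two lips round the plates are 37 mm high, two rails beside the bolt 33 mm, the pin's 22 mm head 44 mm above the counter.
- pin (a point): Axis of the steel pin (9 mm) on which the bar turns, at the board's top, 15 mm above the counter; at (0, -130) mm in the carrier's frame. Its head keeps the bar from lifting off. The bar's hole has about 1 mm play each way.
- bar: Dark wooden keeper bar, 26 wide, 22 high, 15 to 37 mm above the counter, loose on the pin. Origin: hole centre, underside; it runs 280 mm from there along its +y. It starts turned open 0.3 to 0.6 rad counter-clockwise (from above) from the carrier's y axis and slides on the board with 1 to 2 N of rub. Closed, it lies along that axis within 0.035 rad.
- bar_tip (a point): Point on the bar's centre line, 265 mm from the hole (15 mm short of the free end), at half height. To close the bar push its -x side, clockwise from above. At 220 to 245 mm from the hole the push is in front of the stop's pad and clear of the bolt.
- stop: Blue stop block, 30 x 36 x 34 mm, on the board; origin at board top, (23, 110) mm in the carrier's frame. The face of its sprung black rubber pad is 10 mm to the -x side of the origin, but screwed each time up to 5 mm in or out: not reported, feel for it. It yields 1 mm per 6 N. Push the bar with about 10 N for half a second (3 N must reach the pad, rub takes some); over 15 N on the pad crushes it.
- bolt (a joint): Travel of the brass bolt in m, along the carrier's -y: 0 drawn back (start), 0.062 at most; 2 N of rub. Its nose enters on the bar's -x side after 6 mm. Its face is a wedge, 0.34 mm towards the stop per mm, snug between 15 and 60 mm depending on the pad. Push to about 10 N: it stays and keeps over 1.5 N on the pad. A bar over 3 mm off the pad may block it.
- bolt_knob (a point): Axis of the bolt's upright red knob at its top, 77 mm above the counter; at (-17, 235) mm in the carrier's frame at the start. A post 14 mm in diameter from 35 mm up, with an 18 mm cap on the top 8 mm. Push it from its +y side, above the rails (33 mm) and the bolt's shank (35 mm).
- plates: Stack of white and blue plates, 120 mm across, 36 mm high, on the board; origin at the underside's centre. Leave alone.
- mug: White mug, 80 mm across, 95 mm high, on the counter beyond the pin's end of the carrier; origin at the underside's centre. Leave alone.
- jar: Amber spice jar with black cap, 44 mm across, 85 mm high, on the carrier board, at its far corner beyond the stop; origin at the underside's centre. Leave alone.

How it is judged:
On the way, in this order (a step that is already met when the one before it is completed fails the run):
1. the bar, bolt still drawn back, is pressed onto the stop's pad with at least 3 N for 0.3 s (contact force between bar and stop above 3 N and value of joint bolt below 0.006 m and x of bar_tip in the frame of carrier between -0.01 and 0.014 m), for 0.3 s.
2. the bolt is slid in behind the bar's end, which stays pressed on the pad (value of joint bolt above 0.012 m and contact force between bar and stop above 1.5 N and x of bar_tip in the frame of carrier between -0.01 and 0.014 m), for 0.3 s.
At the end, for the whole second after the job is handed in: The bar lies flat and still, closed along the carrier (its tip point -10 to +14 mm from the closed line), the bolt is slid in by more than 12 mm behind its end, and it holds the bar on the stop's pad with more than 1.5 N (all of step 2 and height (world z) of bar below 0.02 m and angle between bar's own z axis and vertical below 0.05 rad and linear speed of bar below 0.01 m/s and angular speed of bar below 0.05 rad/s); the robot touches nothing.
It fails at once if the stop's pad is crushed by more than 15 N (contact force between bar and stop above 15 N).
It fails at once if the plates is moved by more than 15 mm or tipped (distance of plates from where it was at the start of the episode above 0.015 m or angle between plates's own z axis and vertical above 0.3 rad).
It fails at once if the mug is moved by more than 15 mm or tipped (distance of mug from where it was at the start of the episode above 0.015 m or angle between mug's own z axis and vertical above 0.3 rad).
It fails at once if the jar is moved by more than 15 mm or tipped (distance of jar from where it was at the start of the episode above 0.015 m or angle between jar's own z axis and vertical above 0.3 rad).
It also fails if it takes over 66 s, if anything falls off the work surface, if the arm or the gripper's body presses on something with over 40 N, if the wrist force passes 120 N, or if a joint passes its speed limit or range.

ROBOT

A 6-joint arm with a two-finger parallel gripper is mounted at the origin on the work surface. World frame = base frame: x ahead of the robot, y to its left, z up, the work surface at z = 0. Lengths are in m, angles in rad, forces in N, time in s.
With the tool pointing down it reaches from about 0.35 to 0.725 m from the base axis. Payload 4.3 kg.
Tool frame: the origin (TCP) lies midway between the tips of the shut fingers; the grasp point (between the pads) lies 19 mm behind it; x points along the fingers, z is the direction in which the jaws open and shut, and the axes are right-handed (so a half turn about x gives the same grasp; the last joint's range is limited). The gripper opens to 85 mm and grips with 20 to 120 N. Pads are 22 mm wide; open, the fingers measure 114 mm over their backs; the gripper's body (76 mm by 85 mm) begins 54 mm behind the grasp point. The pads swing forward as they close: fully open they stand 13 mm farther back than shut.
Start: joints at [1.203, 0.377, 0.081, 1.274, 0, 1.46], TCP at [0.147, 0.556, 0.231] pointing down, gripper open.
Joint ranges: [-2.72, 2.72], [-0.84, 1.66], [-1.02, 1.22], [-1.77, 2.12], [-1.37, 1.28], [-3.14, 3.14]. Speed limits (rad/s): [2.57, 2.57, 3.14, 3.14, 3.14, 3.14].

INTERFACE

Orientations are given as a unit quaternion [x, y, z, w].
In Python, from station import arm gives the robot as it stands.
- The arm moves only by the tool apply_moves, never from a script. Its argument "rows" is one flat list of numbers, 7 for each row, row after row: the shift along the tool's x, y, z in m, then the turn, a rotation vector about the tool's x, y, z in degrees, then the finger opening in m, from 0 to 0.0854. In form: [tx, ty, tz, rx, ry, rz, claw, tx, ty, tz, rx, ry, rz, claw, ...]. A call has 1 to 12 rows; each row shifts and turns the commanded pose from where the row before left it, along the tool's axes as they then stand; what a row does not reach is not made up. A row lasts 1/8 s, in which the tool goes at most 62.5 mm and 10.7 degrees, less where a joint would pass 70% of its speed; a pose out of reach is approached as far as the arm can. A call with a gripper value outside its range is refused whole. The fingers move at their own pace and stop on an object; "newtons" is the grip in N (left out, the last holds). Time passes only in rows, so rows that do not move let the fingers close. It gives the time, the measured TCP pose, the force and the opening at its end, in the units of the state.
- arm.get_obs(): the state, without advancing time (a new reading comes with each control period).
- arm.get_image(name): name is "side" or "top" or "wrist"; returns a dict with "frame" (420x560x3 uint8, red, green, blue), "K" (3x3 intrinsics, pixels), "distortion" ([k1, k2, p1, p2, k3] as OpenCV has them; the pictures are not rectified), "extrinsics" (4x4, takes a point from camera to world coordinates); the wrist camera has in their place "T_tool_cam" (4x4, takes a point from camera to tool coordinates, whose origin is the TCP and whose axes are the tool frame's). Camera axes: x right, y down, z forward; pixel columns grow to the right and rows downward; lengths in m; the calibration is good to about 2 mm. A picture is of the moment at which its call begins: read the wrist's pose just before it. There is no depth.
- arm.job_done(): hands the job in, once; it reports no verdict.
Trained networks look in a picture, given as the dict that the camera call returned (one of the last four; its "shot" number tells which), for a name from the list of things; names that differ only in an ending like _2 or _b are one class to them, and where a whole thing is asked for, a point or a joint stands for the part that bears it (a point fixed in the world has none). Each returns a list of dicts, best first, with "confidence" (0 to 1); they miss things now and then, are a little off and sometimes report something else, mostly with a low value. They report only what shows in the picture. A call takes as long as a camera call.
- arm.recognise(label, picture): "uv" ([column, row] in pixels, amid what is visible of it).
- arm.cut_out(label, picture): "mask" (420x560 bool, what is visible of it) and "uv" ([column, row] in pixels, amid what is visible of it).
The state is a dict: "t": time; "q": joint angles; "qvel": joint speeds; "effort": joint torques, N m; "tcp_pos": TCP position; "eef_rot": TCP orientation; "force": force on the tool from outside, world axes, zero at the start; "torque": the same for the moment, N m; "finger_gap": finger opening in m.
Only numpy, scipy, OpenCV 4.12 (cv2) and the standard library are available. Lean on these libraries where they do the work, as an engineer would, in place of code of your own. Each camera call takes 0.05 s, during which the arm holds its last target. There are 200 camera calls.

## Working session

There is one attempt and no reset: what is moved stays moved. The work goes in short steps, Python scripts to look and compute and a tool call to move; the robot and the scene stay as the last step left them, time stands still between calls to the robot, and variables do not carry over. Pictures are saved under pics/ and viewed, about 8 in all and at most 12, crops included, and the job is handed in when it is done.

Besides the shell and the picture viewer there is one more tool, called after ">>>" as a command line: name --argument value ..., lists and objects as JSON in quotes. apply_moves: Moves the arm, as the interface text tells. Its arguments: {"type":"object","properties":{"rows":{"type":"array","items":{"type":"number"}},"newtons":{"type":"number"}},"required":["rows"]}

```bash
mkdir -p pics; ls
cat > h.py <<'E'
import numpy as np, cv2
from station import arm
from scipy.spatial.transform import Rotation as R
def ray(p,uv):
    T=np.array(p["extrinsics"]); n=cv2.undistortPoints(np.array([[uv]],float),np.array(p["K"]),np.array(p["distortion"]))[0,0]
    return T[:3,3],T[:3,:3]@np.array([n[0],n[1],1])
def atz(p,uv,z):
    o,d=ray(p,uv); return o+d*(z-o[2])/d[2]
def proj(p,X):
    T=np.linalg.inv(np.array(p["extrinsics"]));X=np.atleast_2d(X)
    return cv2.projectPoints(X.astype(float),cv2.Rodrigues(T[:3,:3])[0],T[:3,3],np.array(p["K"]),np.array(p["distortion"]))[0][:,0]
def pic(n):
    p=arm.get_image(n)
    if n=="wrist":
        o=arm.get_obs(); E=np.eye(4);E[:3,:3]=R.from_quat(o["eef_rot"]).as_matrix();E[:3,3]=o["tcp_pos"]
        p["extrinsics"]=E@np.array(p["T_tool_cam"])
    return p
E
python3 - <<'E'
from h import *
o=arm.get_obs();print({k:np.round(v,3) for k,v in o.items()})
for n in ["top","side"]:
    p=pic(n); cv2.imwrite(f"pics/{n}0.png",p["frame"][:,:,::-1]); print(n,p["shot"],np.round(np.array(p["extrinsics"])[:3,3],3))
    for l in ["carrier","pin","bar","bar_tip","stop","bolt","bolt_knob","plates","mug","jar"]:
        print(l,[(np.round(d["uv"],1).tolist(),round(d["confidence"],2)) for d in arm.recognise(l,p)[:2]])
E
```

```text
pics
{'t': np.float64(0.0), 'q': array([ 1.203,  0.378,  0.08 ,  1.274, -0.   ,  1.461]), 'qvel': array([ 0.   , -0.   , -0.001,  0.002, -0.002,  0.   ]), 'effort': array([-1.0000e-03, -4.6360e+01,  2.6988e+01,  2.1000e-02, -0.0000e+00,
       -0.0000e+00]), 'tcp_pos': array([0.146, 0.555, 0.23 ]), 'eef_rot': array([-0.432,  0.561,  0.431,  0.56 ]), 'force': array([-0.053,  0.542,  0.805]), 'torque': array([ 0.04 , -0.023,  0.015]), 'finger_gap': np.float64(0.086)}
top 1 [ 0.456 -0.051  0.856]
carrier [([263.9, 218.9], 0.88)]
pin [([267.7, 219.8], 0.85)]
bar [([293.4, 240.3], 0.7)]
bar_tip [([292.1, 238.8], 0.74)]
stop []
bolt [([186.4, 197.5], 0.55)]
bolt_knob [([187.0, 195.4], 0.9)]
plates [([340.8, 181.2], 0.83)]
mug [([415.2, 266.8], 0.64)]
jar [([211.4, 139.3], 0.77)]
side 2 [0.4   0.491 0.677]
carrier [([268.6, 254.6], 0.77)]
pin [([267.3, 250.9], 0.57)]
bar [([309.0, 223.6], 0.7)]
bar_tip [([308.4, 218.5], 0.87)]
stop [([231.7, 228.6], 0.96)]
bolt [([221.2, 288.9], 0.7), ([267.4, 254.7], 0.32)]
bolt_knob [([219.8, 286.7], 0.66)]
plates [([267.3, 163.3], 0.93), ([362.4, 138.5], 0.68)]
mug [([362.5, 139.5], 0.97)]
jar [([173.1, 234.8], 0.81)]
```

View pics/top0.png

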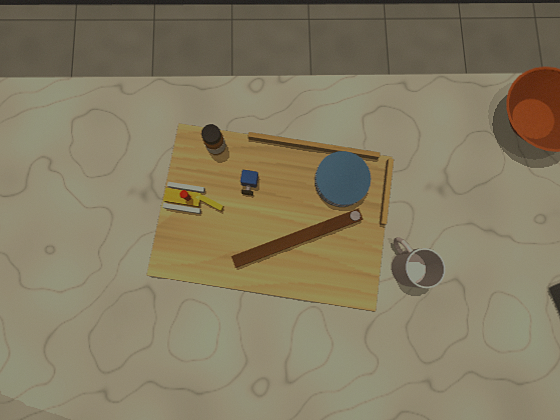

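View pics/side0.png

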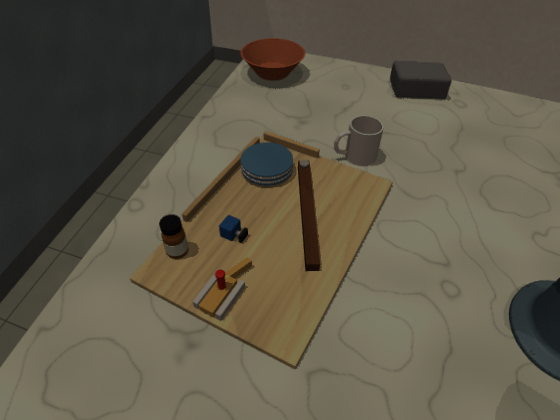

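```bash
cat > fit.py <<'E'
from h import *
from scipy.optimize import least_squares
t=pic("top"); s=pic("side")
obs=[(t,[0,-130,44],(356,216)),(t,[-17,235,77],(184.5,194.5)),(s,[0,-130,44],(304,163)),(s,[-17,235,77],(220.5,273))]
cor=[(t,(179,125),(1,1)),(t,(393,157),(1,-1)),(t,(377,309),(-1,-1)),(t,(149,276),(-1,1)),(s,(392,184),(-1,-1)),(s,(137,278),(1,1)),(s,(299,350),(-1,1))]
def W(v,X):
    X=np.array(X)/1000.; c,sn=np.cos(v[2]),np.sin(v[2]); return np.array([v[0]+c*X[0]-sn*X[1],v[1]+sn*X[0]+c*X[1],X[2]])
def res(v):
    r=[proj(p,W(v,X))[0]-uv for p,X,uv in obs]
    r+=[(proj(p,W(v,[v[3]*1000+175*a,v[4]*1000+250*b,15]))[0]-uv) for p,uv,(a,b) in cor]
    return np.concatenate(r)
a=atz(t,(356,216),.044);b=atz(t,(184,195),.077)
d=b-a; th=np.arctan2(d[1],d[0])-np.arctan2(365,-17)
f=least_squares(res,[*((a+b)/2)[:2],th,0,0],loss="soft_l1"); v=f.x
print(v, f.fun.reshape(-1,2).round(1).tolist())
np.save("v.npy",v)
# bar angle: end of the bar top, centre
for p,uv in((t,(236,262)),(s,(313,265))):
    e=atz(p,uv,.037); c,sn=np.cos(v[2]),np.sin(v[2]); q=np.array([[c,sn],[-sn,c]])@(e[:2]-v[:2])*1000
    print("bar end",q,"angle",np.arctan2(-q[0],q[1]+130),np.hypot(q[0],q[1]+130))
for n,X in dict(pin=[0,-130,44],knob=[-17,235,77],stop=[23,110,49],tip=[0,135,26]).items(): w=W(v,X);print(n,w.round(4),np.hypot(*w[:2]).round(3))
im=t["frame"][:,:,::-1].copy()
for n,z in dict(stop=49,jar=100,plates=51).items():
  for p in(t,s):
    for m in arm.recognise(n,p)[:1]:
        e=atz(p,m["uv"],z/1000);print(n,np.array([[c,sn],[-sn,c]])@(e[:2]-v[:2])*1000)
E
python3 fit.py
```

```text
[ 0.59273361 -0.11059457 -0.16857663 -0.01981068  0.04152317] [[-0.9, -1.5], [-1.4, -0.2], [0.5, -1.6], [1.3, -0.6], [-0.3, -1.6], [0.6, -1.6], [1.2, 1.6], [-1.0, 0.4], [1.9, -5.6], [-5.9, -1.5], [0.3, 13.4]]
bar end [-137.42929721  107.96614861] angle 0.523723187481609 274.7993806663821
bar end [-137.12202536  119.36377057] angle 0.5027568497701799 284.578178914502
pin [ 0.5709 -0.2388  0.044 ] 0.619
knob [0.6154 0.1239 0.077 ] 0.628
stop [ 0.6339 -0.006   0.049 ] 0.634
tip [0.6154 0.0225 0.026 ] 0.616
stop [ 39.87413255 108.04394626]
stop [ 37.61095005 125.1327372 ]
jar [101.99741508 192.6730748 ]
jar [ 90.25383443 221.88689526]
plates [ 69.0747886  -90.96789659]
plates [ 63.0671242  -72.43531646]
```

```bash
cat > mv.py <<'E'
from h import *
from scipy.spatial.transform import Slerp
v=np.load("v.npy")
def W(X):
    X=np.array(X)/1000.; c,s=np.cos(v[2]),np.sin(v[2]); return np.array([v[0]+c*X[0]-s*X[1],v[1]+s*X[0]+c*X[1],X[2]])
def C(P):
    c,s=np.cos(v[2]),np.sin(v[2]); d=np.array(P)-[v[0],v[1],0]; return np.array([c*d[0]+s*d[1],-s*d[0]+c*d[1],d[2]])*1000
def rot(yaw,sgn=1):  # tool x down, tool z along sgn*carrier x turned by yaw
    a=v[2]+yaw; z=sgn*np.array([np.cos(a),np.sin(a),0]); x=np.array([0,0,-1.]); return R.from_matrix(np.c_[x,np.cross(z,x),z])
def show(wps,pos=None,q=None,claw=0.):
    """wps: list of (carrier mm xyz, Rotation, nrows)"""
    o=arm.get_obs(); p=np.array(o["tcp_pos"]) if pos is None else pos; r=R.from_quat(o["eef_rot"]) if q is None else q
    for X,r2,n in wps:
        P=W(X); sl=Slerp([0,1],R.concatenate([r,r2]))
        for k in range(n):
            ra,rb=sl(k/n),sl((k+1)/n); d=ra.inv().apply((P-p)/n); w=np.degrees((ra.inv()*rb).as_rotvec())
            print([round(x,4) for x in d]+[round(x,1) for x in w]+[claw])
        p,r=P,r2
E
python3 - <<'E'
from mv import *
o=arm.get_obs();r=R.from_quat(o["eef_rot"]);print(r.as_matrix().round(3),C(o["tcp_pos"]))
p=pic("wrist");print(np.array(p["T_tool_cam"]).round(3),p["K"])
for s in(1,-1):
  print(s,np.degrees((r.inv()*rot(0,s)).as_rotvec()).round(1))
show([([-60,60,280],rot(0.,1),14)])
E
```

```text
[[ 0.    -0.967  0.255]
 [ 0.     0.255  0.967]
 [-1.    -0.     0.   ]] [-551.65320678  582.31141723  231.34933307]
[[ 0.001 -0.277  0.961 -0.142]
 [-0.    -0.961 -0.277  0.07 ]
 [ 1.     0.    -0.001 -0.   ]
 [ 0.     0.     0.     1.   ]] [[352.44113095   0.         277.9710662 ]
 [  0.         352.44113095 217.42663185]
 [  0.           0.           1.        ]]
1 [84.9  0.  -0. ]
-1 [-95.1   0.    0. ]
[np.float64(-0.0035), np.float64(-0.0383), np.float64(-0.034), np.float64(6.1), np.float64(0.0), np.float64(-0.0), 0.0]
[np.float64(-0.0035), np.float64(-0.0417), np.float64(-0.0298), np.float64(6.1), np.float64(0.0), np.float64(-0.0), 0.0]
[np.float64(-0.0035), np.float64(-0.0446), np.float64(-0.0252), np.float64(6.1), np.float64(0.0), np.float64(-0.0), 0.0]
[np.float64(-0.0035), np.float64(-0.047), np.float64(-0.0204), np.float64(6.1), np.float64(0.0), np.float64(-0.0), 0.0]
[np.float64(-0.0035), np.float64(-0.0489), np.float64(-0.0153), np.float64(6.1), np.float64(0.0), np.float64(-0.0), 0.0]
[np.float64(-0.0035), np.float64(-0.0502), np.float64(-0.01), np.float64(6.1), np.floa
[... 291 characters left out ...]
5), np.float64(-0.0509), np.float64(0.0061), np.float64(6.1), np.float64(0.0), np.float64(-0.0), 0.0]
[np.float64(-0.0035), np.float64(-0.0499), np.float64(0.0115), np.float64(6.1), np.float64(0.0), np.float64(-0.0), 0.0]
[np.float64(-0.0035), np.float64(-0.0484), np.float64(0.0167), np.float64(6.1), np.float64(0.0), np.float64(-0.0), 0.0]
[np.float64(-0.0035), np.float64(-0.0464), np.float64(0.0217), np.float64(6.1), np.float64(0.0), np.float64(-0.0), 0.0]
[np.float64(-0.0035), np.float64(-0.0439), np.float64(0.0265), np.float64(6.1), np.float64(0.0), np.float64(-0.0), 0.0]
[np.float64(-0.0035), np.float64(-0.0408), np.float64(0.031), np.float64(6.1), np.float64(0.0), np.float64(-0.0), 0.0]
```

>>> apply_moves --rows '[-0.0035, -0.0383, -0.034, 6.1, 0, 0, 0, -0.0035, -0.0417, -0.0298, 6.1, 0, 0, 0, -0.0035, -0.0446, -0.0252, 6.1, 0, 0, 0, -0.0035, -0.047, -0.0204, 6.1, 0, 0, 0, -0.0035, -0.0489, -0.0153, 6.1, 0, 0, 0, -0.0035, -0.0502, -0.01, 6.1, 0, 0, 0, -0.0035, -0.051, -0.0047, 6.1, 0, 0, 0, -0.0035, -0.0512, 0.0007, 6.1, 0, 0, 0, -0.0035, -0.0509, 0.0061, 6.1, 0, 0, 0, -0.0035, -0.0499, 0.0115, 6.1, 0, 0, 0, -0.0035, -0.0484, 0.0167, 6.1, 0, 0, 0, -0.0035, -0.0464, 0.0217, 6.1, 0, 0, 0]'

```text
t: 3.05
tcp_pos: [0.4858, 0.0413, 0.2736]
eef_rot: [-0.011, 0.707, 0.011, 0.707]
force: [1.0, 0.0, 0.0]
finger_gap: 0.0
```

>>> apply_moves --rows '[-0.0035, -0.0439, 0.0265, 6.1, 0, 0, 0, -0.0035, -0.0408, 0.031, 6.1, 0, 0, 0, 0, 0, 0, 0, 0, 0, 0, 0, 0, 0, 0, 0, 0, 0]'

```text
t: 3.55
tcp_pos: [0.5407, -0.0427, 0.2801]
eef_rot: [0.063, 0.705, -0.062, 0.704]
force: [-0.2, 0.3, 0.2]
finger_gap: 0.0
```

Run:
```python
from mv import *
o=arm.get_obs();print(o["t"],C(o["tcp_pos"]),o["q"].round(2),o["force"].round(2))
p=pic("wrist");im=p["frame"][:,:,::-1].copy()
for l,X in dict(pin=[0,-130,44],knob=[-17,235,77],stop=[23,110,49]).items():
    u=proj(p,W(X))[0];print(l,u.round(1),[(np.round(d["uv"],1),round(d["confidence"],2)) for d in arm.recognise(l if l!="knob" else "bolt_knob",p)[:1]]); cv2.drawMarker(im,tuple(int(x) for x in u),(0,255,0),0,8,1)
cv2.imwrite("pics/w0.png",im)
```

```text
3.55 [-62.70176562  58.19876153 280.10139905] [-0.2   0.3   0.1   1.37  0.    1.55] [-0.15  0.34  0.16]
pin [330.4 333.4] [(array([318.3, 134.1]), 0.95)]
knob [330.2 -13.7] [(array([325.7,  26.3]), 0.9)]
stop [361.2 133.8] [(array([377.1, 131.6]), 0.76)]
```

View pics/w0.png

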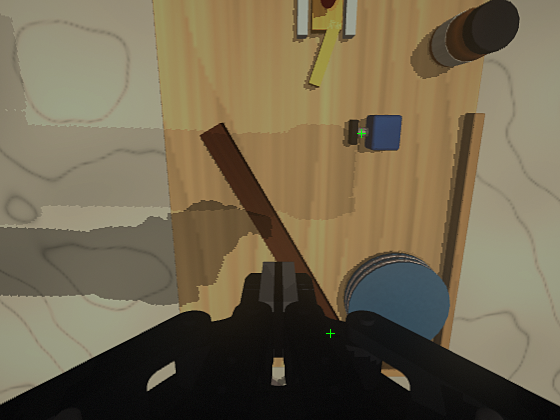

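Run:
```python
from mv import *
p=pic("wrist")
for n,uv,z in(("end",(211.5,129.5),.037),("padtop",(349,122),.045),("padbot",(349,143),.040),("blk",(384,133),.049),("railL",(298,38),.033),("railR",(343,38),.033),("nose",(320,85),.03)):
    e=C(atz(p,uv,z));print(n,e.round(1),np.arctan2(-e[0],e[1]+130),np.hypot(e[0],e[1]+130))
# approach poses; h = half thickness of shut fingers
h=15
def at(a,d,off,z): # bar frame: d along, off to -x side beyond bar side
    s=-(13+h+off); return [s*np.cos(a)-d*np.sin(a), -130+s*np.sin(a)+d*np.cos(a), z]
a=.515
print(at(a,232,25,60),at(a,232,25,20)); 
show([(at(a,232,25,70),rot(a),7),(at(a,232,25,22),rot(a),2)])
```

```text
end [-133.1  115.3   37. ] 0.4970799968088702 279.1003005569643
padtop [ 11.  122.1  45. ] -0.04350139252185363 252.32428424487227
padbot [ 13.  100.4  40. ] -0.05633332129427683 230.7608012586137
blk [ 46.8 110.9  49. ] -0.1920372368825658 245.4517730182216
railL [-41.8 203.6  33. ] 0.12455686864317439 336.24395110940617
railR [  3.4 203.3  33. ] -0.0101032742743934 333.3394487579465
nose [-18.2 159.4  30. ] 0.06293513693066988 289.98020597079164
[np.float64(-160.39359925817467), np.float64(45.80356457423741), 60] [np.float64(-160.39359925817467), np.float64(45.80356457423741), 20]
[np.float64(0.0301), np.float64(-0.002), np.float64(-0.0139), np.float64(-4.3), np.float64(0.0), np.float64(-0.0), 0.0]
[np.float64(0.0301), np.float64(-0.0009), np.float64(-0.014), np.float64(-4.3), np.float64(0.0), np.float64(-0.0), 0.0]
[np.float64(0.0301), np.float64(0.0001), np.float64(-0.0141), np.float64(-4.3), np.float64(0.0), np.float64(-0.0), 0.0]
[np.float64(0.0301), np.float64(0.0012), np.float64(-0.014), np.float64(-4.3), np.float64(0.0), np.float64(-0.0), 0.0]
[np.float64(0.0301), np.float64(0.0022), np.float64(-0.0139), np.float64(-4.3), np.float64(0.0), np.float64(-0.0), 0.0]
[np.float64(0.0301), np.float64(0.0032), np.float64(-0.0137), np.float64(-4.3), np.float64(0.0), np.float64(-0.0), 0.0]
[np.float64(0.0301), np.float64(0.0042), np.float64(-0.0134), np.float64(-4.3), np.float64(0.0), np.float64(-0.0), 0.0]
[np.float64(0.024), np.float64(0.0), np.float64(0.0), np.float64(0.0), np.float64(0.0), np.float64(0.0), 0.0]
[np.float64(0.024), np.float64(0.0), np.float64(0.0), np.float64(0.0), np.float64(0.0), np.float64(0.0), 0.0]
```

>>> apply_moves --rows '[0.0301, -0.002, -0.0139, -4.2, 0, 0, 0, 0.0301, -0.0009, -0.014, -4.2, 0, 0, 0, 0.0301, 0.0001, -0.0141, -4.2, 0, 0, 0, 0.0301, 0.0012, -0.014, -4.2, 0, 0, 0, 0.0301, 0.0022, -0.0139, -4.2, 0, 0, 0, 0.0301, 0.0032, -0.0137, -4.2, 0, 0, 0, 0.0301, 0.0042, -0.0134, -4.2, 0, 0, 0, 0.023, 0, 0, 0, 0, 0, 0, 0.023, 0, 0, 0, 0, 0, 0, 0, 0, 0, 0, 0, 0, 0]'

```text
t: 5.05
tcp_pos: [0.4408, -0.0381, 0.0225]
eef_rot: [-0.118, 0.698, 0.119, 0.696]
force: [-0.3, 0.8, 0.9]
finger_gap: 0.0003
```

Run:
```python
from mv import *
o=arm.get_obs();print(o["t"],C(o["tcp_pos"]),o["force"].round(2))
h=15
def at(a,d,off,z=23):
    s=-(13+h+off); return [s*np.cos(a)-d*np.sin(a), -130+s*np.sin(a)+d*np.cos(a), z]
show([(at(.497,232,1),rot(.497),2),(at(.05,232,0),rot(.05),9)])
print(at(.05,232,0),at(0,232,0))
```

```text
5.05 [-161.90049699   46.01413038   22.54505067] [-0.25  0.79  0.86]
[np.float64(-0.0003), np.float64(-0.0001), np.float64(0.0147), np.float64(0.2), np.float64(-0.1), np.float64(-0.1), 0.0]
[np.float64(-0.0002), np.float64(-0.0), np.float64(0.0147), np.float64(0.2), np.float64(-0.1), np.float64(-0.1), 0.0]
[np.float64(0.0), np.float64(-0.0012), np.float64(0.0116), np.float64(2.8), np.float64(0.0), np.float64(0.0), 0.0]
[np.float64(0.0), np.float64(-0.0006), np.float64(0.0116), np.float64(2.8), np.float64(0.0), np.float64(0.0), 0.0]
[np.float64(0.0), np.float64(-0.0), np.float64(0.0116), np.float64(2.8), np.float64(0.0), np.float64(0.0), 0.0]
[np.float64(0.0), np.float64(0.0005), np.float64(0.0116), np.float64(2.8), np.float64(0.0), np.float64(0.0), 0.0]
[np.float64(0.0), np.float64(0.0011), np.float64(0.0116), np.float64(2.8), np.float64(0.0), np.float64(0.0), 0.0]
[np.float64(0.0), np.float64(0.0017), np.float64(0.0115), np.float64(2.8), np.float64(0.0), np.float64(0.0), 0.0]
[np.float64(0.0), np.float64(0.0023), np.float64(0.0114), np.float64(2.8), np.float64(0.0), np.float64(0.0), 0.0]
[np.float64(0.0), np.float64(0.0028), np.float64(0.0113), np.float64(2.8), np.float64(0.0), np.float64(0.0), 0.0]
[np.float64(0.0), np.float64(0.0034), np.float64(0.0111), np.float64(2.8), np.float64(0.0), np.float64(0.0), 0.0]
[np.float64(-39.56017456185643), np.float64(100.3106436720532), 23] [np.float64(-28.0), np.float64(102.0), 23]
```

>>> apply_moves --rows '[0, 0, 0.0147, 0.2, 0, 0, 0, 0, 0, 0.0147, 0.2, 0, 0, 0, 0, -0.0012, 0.0116, 2.8, 0, 0, 0, 0, -0.0006, 0.0116, 2.8, 0, 0, 0, 0, 0, 0.0116, 2.8, 0, 0, 0, 0, 0.0005, 0.0116, 2.8, 0, 0, 0, 0, 0.0011, 0.0116, 2.8, 0, 0, 0, 0, 0.0017, 0.0115, 2.8, 0, 0, 0, 0, 0.0023, 0.0114, 2.8, 0, 0, 0, 0, 0.0028, 0.0113, 2.8, 0, 0, 0]'

```text
t: 6.3
tcp_pos: [0.5629, -0.0078, 0.0243]
eef_rot: [0.022, 0.706, -0.023, 0.707]
force: [-0.8, -1.1, 0.2]
finger_gap: 0.0
```

Run:
```python
from mv import *
o=arm.get_obs();print(o["t"],C(o["tcp_pos"]),o["force"].round(2), R.from_euler("z",-v[2]).apply(o["force"]))
p=pic("wrist");cv2.imwrite("pics/w1.png",p["frame"][:,:,::-1])
show([([-40,100.3,23],rot(0.02),2)])
```

```text
6.3 [-46.61459211  96.2891332   24.3240838 ] [-0.8  -1.13  0.21] [-0.60149978 -1.25083178  0.21395062]
[np.float64(0.0008), np.float64(0.0015), np.float64(0.0026), np.float64(2.4), np.float64(0.1), np.float64(-0.0), 0.0]
[np.float64(0.0008), np.float64(0.0016), np.float64(0.0025), np.float64(2.4), np.float64(0.1), np.float64(-0.0), 0.0]
```

View pics/w1.png

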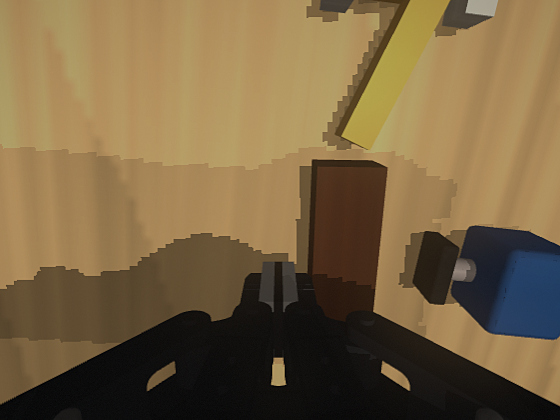

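>>> apply_moves --rows '[0.0005, 0.0015, 0.0025, 2.4, 0, 0, 0, 0.0005, 0.0015, 0.0025, 2.4, 0, 0, 0, 0, 0.001, 0.0025, 0.5, 0, 0, 0, 0, 0, 0, 0, 0, 0, 0]'

```text
t: 6.85
tcp_pos: [0.57, -0.0048, 0.023]
eef_rot: [0.054, 0.705, -0.054, 0.705]
force: [0.4, 0.4, -0.1]
finger_gap: -0.0001
```

```bash
cat > st.py <<'E'
from mv import *
o=arm.get_obs();print(round(o["t"],2),C(o["tcp_pos"]).round(1),"yaw",np.degrees((rot(0).inv()*R.from_quat(o["eef_rot"])).as_rotvec()).round(2), "F",R.from_euler("z",-v[2]).apply(o["force"]).round(2))
E
python3 st.py
```

```text
6.85 [-40.2 100.4  23. ] yaw [-0.84 -0.08  0.02] F [ 0.34  0.5  -0.07]
```

>>> apply_moves --rows '[0, 0, 0.002, 0.4, 0, 0, 0, 0, 0, 0.002, 0.4, 0, 0, 0]'

```text
t: 7.1
tcp_pos: [0.5729, -0.0055, 0.0226]
eef_rot: [0.06, 0.705, -0.059, 0.705]
force: [-0.4, 0.6, 1.3]
finger_gap: 0.0
```

>>> apply_moves --rows '[0, 0, 0.001, 0, 0, 0, 0, 0, 0, 0.001, 0, 0, 0, 0]'

```text
t: 7.35
tcp_pos: [0.5748, -0.006, 0.0225]
eef_rot: [0.06, 0.705, -0.06, 0.705]
force: [-0.5, 1.1, -0.0]
finger_gap: -0.0004
```

>>> apply_moves --rows '[0, 0, 0.001, 0, 0, 0, 0, 0, 0, 0.001, 0, 0, 0, 0]'

```text
t: 7.6
tcp_pos: [0.5769, -0.0064, 0.0226]
eef_rot: [0.06, 0.705, -0.06, 0.705]
force: [-1.8, 1.1, 1.3]
finger_gap: 0.0001
```

```bash
python3 st.py
python3 - <<'E'
from mv import *
p=pic("wrist");cv2.imwrite("pics/w2.png",p["frame"][:,:,::-1])
E
```

```text
7.6 [-33.1 100.1  22.6] yaw [0.01 0.01 0.  ] F [-1.99  0.73  1.27]
```

View pics/w2.png

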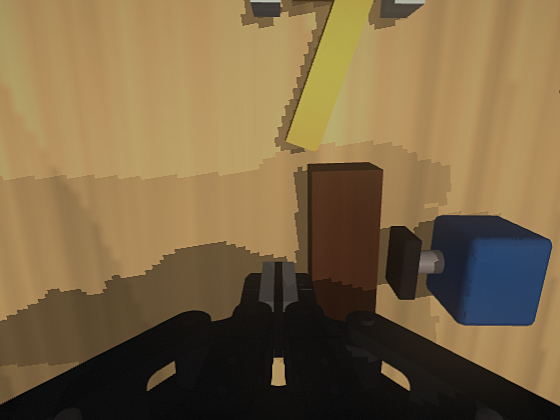

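>>> apply_moves --rows '[0, 0, 0.001, 0, 0, 0, 0, 0, 0, 0.001, 0, 0, 0, 0]'

```text
t: 7.9
tcp_pos: [0.5789, -0.0067, 0.0226]
eef_rot: [0.06, 0.705, -0.06, 0.705]
force: [-1.2, 0.3, 0.2]
finger_gap: 0.0001
```

>>> apply_moves --rows '[0, 0, 0.001, 0, 0, 0, 0]'

```text
t: 8.02
tcp_pos: [0.5799, -0.0069, 0.0226]
eef_rot: [0.06, 0.705, -0.06, 0.705]
force: [-1.3, 1.0, 0.6]
finger_gap: 0.0001
```

>>> apply_moves --rows '[0, 0, 0.001, 0, 0, 0, 0]'

```text
t: 8.15
tcp_pos: [0.5809, -0.007, 0.0226]
eef_rot: [0.06, 0.705, -0.06, 0.705]
force: [-0.9, -0.4, 0.2]
finger_gap: -0.0001
```

>>> apply_moves --rows '[0, 0, 0.0005, 0, 0, 0, 0]'

```text
t: 8.28
tcp_pos: [0.5814, -0.0071, 0.0226]
eef_rot: [0.06, 0.705, -0.06, 0.705]
force: [-1.7, 0.3, 0.7]
finger_gap: 0.0
```

>>> apply_moves --rows '[0, 0, 0.0005, 0, 0, 0, 0]'

```text
t: 8.4
tcp_pos: [0.5818, -0.0071, 0.0226]
eef_rot: [0.06, 0.705, -0.06, 0.705]
force: [-1.2, 0.3, 1.3]
finger_gap: -0.0001
```

>>> apply_moves --rows '[0, 0, 0.0005, 0, 0, 0, 0]'

```text
t: 8.52
tcp_pos: [0.5823, -0.0073, 0.0226]
eef_rot: [0.06, 0.705, -0.06, 0.705]
force: [-0.7, -0.3, 0.2]
finger_gap: 0.0001
```

>>> apply_moves --rows '[0, 0, 0.0005, 0, 0, 0, 0]'

```text
t: 8.65
tcp_pos: [0.5828, -0.0073, 0.0226]
eef_rot: [0.06, 0.705, -0.06, 0.705]
force: [-0.7, 1.0, 1.7]
finger_gap: 0.0
```

>>> apply_moves --rows '[0, 0, 0.0005, 0, 0, 0, 0, 0, 0, 0.0005, 0, 0, 0, 0]'

```text
t: 8.9
tcp_pos: [0.5838, -0.0075, 0.0226]
eef_rot: [0.06, 0.705, -0.06, 0.705]
force: [-0.6, 0.4, 0.4]
finger_gap: -0.0
```

>>> apply_moves --rows '[0, 0, 0.0005, 0, 0, 0, 0]'

```text
t: 9.02
tcp_pos: [0.5843, -0.0076, 0.0226]
eef_rot: [0.06, 0.705, -0.06, 0.705]
force: [-1.4, 0.4, 0.1]
finger_gap: 0.0
```

>>> apply_moves --rows '[0, 0, 0.0005, 0, 0, 0, 0]'

```text
t: 9.15
tcp_pos: [0.5848, -0.0077, 0.0226]
eef_rot: [0.06, 0.705, -0.06, 0.705]
force: [-1.2, 0.8, 0.3]
finger_gap: 0.0002
```

>>> apply_moves --rows '[0, 0, 0.0005, 0, 0, 0, 0]'

```text
t: 9.28
tcp_pos: [0.5853, -0.0078, 0.0226]
eef_rot: [0.06, 0.705, -0.06, 0.705]
force: [-1.9, 0.3, 1.1]
finger_gap: -0.0003
```

>>> apply_moves --rows '[0, 0, 0.0005, 0, 0, 0, 0]'

```text
t: 9.4
tcp_pos: [0.5858, -0.0079, 0.0226]
eef_rot: [0.06, 0.705, -0.06, 0.705]
force: [-0.9, 1.8, 0.5]
finger_gap: -0.0003
```

```bash
python3 st.py
python3 - <<'E'
from mv import *
p=pic("wrist");cv2.imwrite("pics/w3.png",cv2.resize(p["frame"][130:340,220:500,::-1],None,fx=2,fy=2))
E
```

```text
9.4 [-24.1 100.1  22.6] yaw [ 0.01 -0.    0.  ] F [-1.24  1.66  0.46]
```

View pics/w3.png

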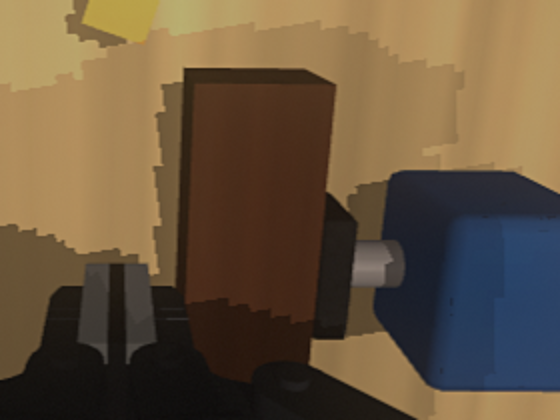

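>>> apply_moves --rows '[0, 0, 0.0005, 0, 0, 0, 0]'

```text
t: 9.57
tcp_pos: [0.586, -0.0079, 0.0226]
eef_rot: [0.06, 0.705, -0.06, 0.704]
force: [-2.4, 0.1, 1.5]
finger_gap: 0.0003
```

>>> apply_moves --rows '[0, 0, 0.0005, 0, 0, 0, 0]'

```text
t: 9.7
tcp_pos: [0.5861, -0.0079, 0.0225]
eef_rot: [0.06, 0.705, -0.06, 0.704]
force: [-3.3, 0.2, 1.9]
finger_gap: -0.0001
```

>>> apply_moves --rows '[0, 0, 0.0005, 0, 0, 0, 0]'

```text
t: 9.82
tcp_pos: [0.5863, -0.0079, 0.0224]
eef_rot: [0.06, 0.705, -0.06, 0.704]
force: [-4.6, 1.0, 2.4]
finger_gap: -0.0001
```

>>> apply_moves --rows '[0, 0, 0.0005, 0, 0, 0, 0, 0, 0, 0.0005, 0, 0, 0, 0]'

```text
t: 10.07
tcp_pos: [0.5865, -0.008, 0.0223]
eef_rot: [0.06, 0.706, -0.059, 0.704]
force: [-6.6, 1.8, 4.9]
finger_gap: 0.0002
```

>>> apply_moves --rows '[0, 0, 0.0005, 0, 0, 0, 0, 0, 0, 0.0005, 0, 0, 0, 0]'

```text
t: 10.32
tcp_pos: [0.5867, -0.008, 0.0222]
eef_rot: [0.06, 0.706, -0.059, 0.703]
force: [-8.0, 1.3, 5.3]
finger_gap: 0.0002
```

>>> apply_moves --rows '[0, 0, 0, 0, 0, 0, 0]'

```text
t: 10.45
tcp_pos: [0.5867, -0.008, 0.0222]
eef_rot: [0.06, 0.706, -0.059, 0.703]
force: [-7.7, 0.8, 5.4]
finger_gap: -0.0003
```

```bash
python3 st.py
```

```text
10.45 [-23.2 100.2  22.2] yaw [0.   0.25 0.  ] F [-7.76 -0.47  5.42]
```

>>> apply_moves --rows '[0, 0, 0.0005, 0, 0, 0, 0, 0, 0, 0.0005, 0, 0, 0, 0]'

```text
t: 10.7
tcp_pos: [0.5869, -0.008, 0.0221]
eef_rot: [0.06, 0.707, -0.059, 0.703]
force: [-10.9, 1.8, 7.7]
finger_gap: -0.0002
```

>>> apply_moves --rows '[0, 0, 0, 0, 0, 0, 0, 0, 0, 0, 0, 0, 0, 0, 0, 0, 0, 0, 0, 0, 0, 0, 0, 0, 0, 0, 0, 0]'

```text
t: 11.2
tcp_pos: [0.5869, -0.008, 0.022]
eef_rot: [0.06, 0.707, -0.059, 0.703]
force: [-9.5, 2.0, 6.1]
finger_gap: -0.0002
```

```bash
python3 st.py
```

```text
11.2 [-23.  100.2  22. ] yaw [-0.    0.34  0.  ] F [-9.71  0.39  6.11]
```

>>> apply_moves --rows '[0, 0, -0.001, 0, 0, 0, 0, 0, 0, -0.001, 0, 0, 0, 0, 0, 0, -0.001, 0, 0, 0, 0, 0, 0, -0.001, 0, 0, 0, 0, 0, 0, -0.002, 0, 0, 0, 0, 0, 0, -0.012, 0, 0, 0, 0, 0, 0, -0.015, 0, 0, 0, 0, -0.045, 0, 0, 0, 0, 0, 0, -0.045, 0, 0, 0, 0, 0, 0, 0, 0, 0, 0, 0, 0, 0]'

```text
t: 12.45
tcp_pos: [0.5611, -0.0035, 0.1171]
eef_rot: [0.059, 0.701, -0.06, 0.708]
force: [0.0, -0.1, -0.8]
finger_gap: -0.0001
```

```bash
python3 st.py
python3 - <<'E'
from mv import *
show([([-18,280,110],rot(0),5)])
print(W([-18,280,47]))
p=pic("wrist")
print(C(atz(p,[d["uv"] for d in arm.recognise("bolt_knob",p)][0],.075)), arm.recognise("bolt_knob",p)[0])
im=p["frame"][:,:,::-1].copy();u=proj(p,W([-17,235,77]))[0];print(u);cv2.drawMarker(im,tuple(int(x) for x in u),(0,255,0),0,8,1)
cv2.imwrite("pics/w4.png",im)
E
```

```text
12.45 [-49.1 100.3 117.1] yaw [ 0.01 -0.56  0.03] F [ 0.04 -0.1  -0.8 ]
[np.float64(0.0015), np.float64(0.0359), np.float64(0.0062), np.float64(-0.0), np.float64(0.1), np.float64(-0.0), 0.0]
[np.float64(0.0015), np.float64(0.0359), np.float64(0.0062), np.float64(-0.0), np.float64(0.1), np.float64(-0.0), 0.0]
[np.float64(0.0015), np.float64(0.0359), np.float64(0.0062), np.float64(-0.0), np.float64(0.1), np.float64(-0.0), 0.0]
[np.float64(0.0015), np.float64(0.0359), np.float64(0.0062), np.float64(-0.0), np.float64(0.1), np.float64(-0.0), 0.0]
[np.float64(0.0014), np.float64(0.0359), np.float64(0.0062), np.float64(-0.0), np.float64(0.1), np.float64(-0.0), 0.0]
[0.62196698 0.16845634 0.047     ]
[-23.99348168 203.03043013  75.        ] {'uv': [334.5, 43.3], 'confidence': 0.93}
[354.27962513 -37.20032851]
```

View pics/w4.png

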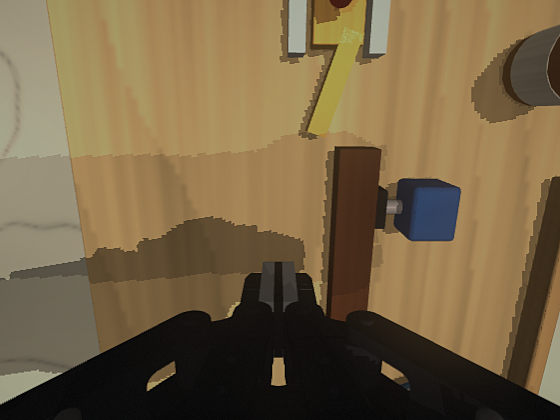

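Run:
```python
from mv import *
p=pic("wrist")
for uv,z in(((298,53),33),((369,53),33),((342,3),40)): print(C(atz(p,uv,z/1000)).round(1))
```

```text
[-42.4 204.7  33. ]
[ -1.7 204.7  33. ]
[-19.6 228.2  40. ]
```

>>> apply_moves --rows '[0, 0.0359, 0.006, 0, 0, 0, 0, 0, 0.0359, 0.006, 0, 0, 0, 0, 0, 0.0359, 0.006, 0, 0, 0, 0, 0, 0.0359, 0.006, 0, 0, 0, 0, 0, 0.0359, 0.006, 0, 0, 0, 0, 0, 0, 0, 0, 0, 0, 0]'

```text
t: 13.4
tcp_pos: [0.6168, 0.171, 0.1106]
eef_rot: [0.058, 0.706, -0.059, 0.704]
force: [0.3, -0.1, -0.3]
finger_gap: 0.0001
```

```bash
python3 st.py
python3 - <<'E'
from mv import *
show([([-18,280,47],rot(0),3)])
t=pic("top");s=pic("side")
for p,n in((t,"top"),(s,"side")):
    print(n,proj(p,W([-17,235,77]))[0],[d["uv"] for d in arm.recognise("bolt_knob",p)[:1]])
cv2.imwrite("pics/s1.png",np.hstack([cv2.resize(s["frame"][200:340,140:280],None,fx=2.8,fy=2.8),cv2.resize(t["frame"][120:260,130:270],None,fx=2.8,fy=2.8)])[:,:,::-1])
E
```

```text
13.4 [-23.6 281.6 110.6] yaw [-0.18  0.13 -0.02] F [ 0.28 -0.07 -0.26]
[np.float64(0.0212), np.float64(-0.0005), np.float64(0.0019), np.float64(0.1), np.float64(-0.0), np.float64(0.0), 0.0]
[np.float64(0.0212), np.float64(-0.0005), np.float64(0.0019), np.float64(0.1), np.float64(-0.0), np.float64(0.0), 0.0]
[np.float64(0.0212), np.float64(-0.0005), np.float64(0.0019), np.float64(0.1), np.float64(-0.0), np.float64(0.0), 0.0]
top [183.06392111 194.3182449 ] [[188.3, 195.7]]
side [221.8214853  272.43395406] [[220.9, 290.2]]
```

View pics/s1.png

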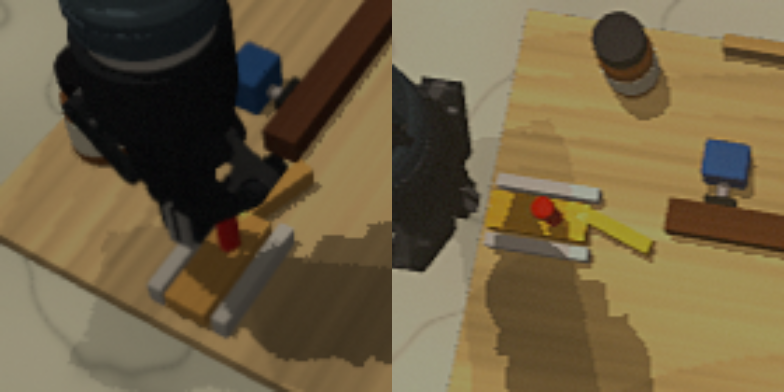

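>>> apply_moves --rows '[0.021, 0, 0.0015, 0, 0, 0, 0, 0.021, 0, 0.0015, 0, 0, 0, 0, 0.021, 0, 0.0015, 0, 0, 0, 0, 0, -0.006, 0, 0, 0, 0, 0, 0, -0.006, 0, 0, 0, 0, 0]'

```text
t: 14.22
tcp_pos: [0.6199, 0.1552, 0.0503]
eef_rot: [0.06, 0.704, -0.06, 0.705]
force: [-0.3, 0.1, 0.6]
finger_gap: 0.0002
```

>>> apply_moves --rows '[0, -0.004, 0, 0, 0, 0, 0, 0, -0.004, 0, 0, 0, 0, 0]'

```text
t: 14.48
tcp_pos: [0.6191, 0.148, 0.0506]
eef_rot: [0.06, 0.704, -0.06, 0.705]
force: [0.3, 0.2, -0.1]
finger_gap: 0.0002
```

>>> apply_moves --rows '[0, -0.004, 0, 0, 0, 0, 0, 0, -0.004, 0, 0, 0, 0, 0]'

```text
t: 14.72
tcp_pos: [0.6176, 0.1414, 0.0502]
eef_rot: [0.06, 0.704, -0.058, 0.705]
force: [0.3, 4.2, 2.5]
finger_gap: -0.0006
```

```bash
python3 st.py
```

```text
14.72 [-17.7 252.6  50.2] yaw [-0.03 -0.05  0.15] F [-0.37  4.17  2.5 ]
```

Contact with the knob. Continuing in small steps, watching the force.

>>> apply_moves --rows '[0, -0.003, 0, 0, 0, 0, 0, 0, -0.003, 0, 0, 0, 0, 0]'

```text
t: 14.98
tcp_pos: [0.6165, 0.1349, 0.05]
eef_rot: [0.06, 0.704, -0.059, 0.705]
force: [0.4, 3.7, 2.7]
finger_gap: 0.0002
```

>>> apply_moves --rows '[0, -0.003, 0, 0, 0, 0, 0, 0, -0.003, 0, 0, 0, 0, 0]'

```text
t: 15.22
tcp_pos: [0.6154, 0.1285, 0.0498]
eef_rot: [0.06, 0.704, -0.059, 0.705]
force: [1.4, 3.8, 3.0]
finger_gap: 0.0
```

>>> apply_moves --rows '[0, -0.002, 0, 0, 0, 0, 0, 0, -0.002, 0, 0, 0, 0, 0]'

```text
t: 15.48
tcp_pos: [0.6145, 0.1244, 0.0496]
eef_rot: [0.06, 0.704, -0.06, 0.705]
force: [1.5, 2.0, 1.5]
finger_gap: 0.0001
```

>>> apply_moves --rows '[0, -0.002, 0, 0, 0, 0, 0, 0, -0.002, 0, 0, 0, 0, 0]'

```text
t: 15.72
tcp_pos: [0.6139, 0.1206, 0.0496]
eef_rot: [0.06, 0.705, -0.06, 0.705]
force: [1.6, 1.1, 1.8]
finger_gap: -0.0003
```

```bash
python3 st.py
```

```text
15.72 [-18.  231.5  49.6] yaw [ 0.02 -0.01  0.  ] F [1.37 1.3  1.75]
```

>>> apply_moves --rows '[0, -0.002, 0, 0, 0, 0, 0, 0, -0.002, 0, 0, 0, 0, 0]'

```text
t: 15.98
tcp_pos: [0.6132, 0.1167, 0.0496]
eef_rot: [0.06, 0.705, -0.06, 0.705]
force: [1.5, 2.1, 1.9]
finger_gap: 0.0001
```

>>> apply_moves --rows '[0, -0.002, 0, 0, 0, 0, 0, 0, -0.002, 0, 0, 0, 0, 0]'

```text
t: 16.23
tcp_pos: [0.6124, 0.1128, 0.0496]
eef_rot: [0.06, 0.705, -0.06, 0.705]
force: [2.2, 3.7, 1.2]
finger_gap: -0.0
```

>>> apply_moves --rows '[0, -0.002, 0, 0, 0, 0, 0, 0, -0.002, 0, 0, 0, 0, 0]'

```text
t: 16.48
tcp_pos: [0.6118, 0.1093, 0.0497]
eef_rot: [0.06, 0.705, -0.059, 0.705]
force: [2.3, 5.4, 1.3]
finger_gap: -0.0001
```

>>> apply_moves --rows '[0, -0.001, 0, 0, 0, 0, 0, 0, -0.001, 0, 0, 0, 0, 0]'

```text
t: 16.73
tcp_pos: [0.6116, 0.108, 0.0497]
eef_rot: [0.06, 0.705, -0.058, 0.705]
force: [3.2, 6.6, 1.5]
finger_gap: -0.0002
```

>>> apply_moves --rows '[0, -0.001, 0, 0, 0, 0, 0, 0, -0.001, 0, 0, 0, 0, 0]'

```text
t: 16.98
tcp_pos: [0.6114, 0.1067, 0.0497]
eef_rot: [0.061, 0.704, -0.058, 0.705]
force: [2.9, 7.9, 0.9]
finger_gap: 0.0001
```

```bash
python3 st.py
```

```text
16.98 [-18.1 217.4  49.7] yaw [-0.05 -0.    0.22] F [1.49 8.29 0.92]
```

>>> apply_moves --rows '[0, -0.001, 0, 0, 0, 0, 0, 0, -0.001, 0, 0, 0, 0, 0]'

```text
t: 17.23
tcp_pos: [0.6111, 0.1055, 0.0497]
eef_rot: [0.061, 0.704, -0.057, 0.705]
force: [3.2, 10.2, 0.7]
finger_gap: -0.0002
```

>>> apply_moves --rows '[0, -0.0005, 0, 0, 0, 0, 0, 0, 0, 0, 0, 0, 0, 0, 0, 0, 0, 0, 0, 0, 0]'

```text
t: 17.6
tcp_pos: [0.6111, 0.1051, 0.0497]
eef_rot: [0.061, 0.704, -0.057, 0.705]
force: [2.6, 10.2, 0.5]
finger_gap: -0.0001
```

```bash
python3 st.py
```

```text
17.6 [-18.1 215.7  49.7] yaw [-0.09 -0.    0.31] F [ 0.83 10.48  0.51]
```

>>> apply_moves --rows '[0, 0, 0, 0, 0, 0, 0, 0, 0, 0, 0, 0, 0, 0, 0, 0.002, 0, 0, 0, 0, 0, 0, 0.002, 0, 0, 0, 0, 0, 0, 0.004, 0, 0, 0, 0, 0, 0, 0.012, 0, 0, 0, 0, 0, 0, 0.02, 0, 0, 0, 0, 0, -0.04, 0, 0, 0, 0, 0, 0, -0.04, 0, 0, 0, 0, 0, 0, 0, 0, 0, 0, 0, 0, 0]'

```text
t: 18.85
tcp_pos: [0.6204, 0.1437, 0.1337]
eef_rot: [0.06, 0.702, -0.059, 0.707]
force: [-0.3, 0.4, -1.2]
finger_gap: 0.0
```

```bash
python3 st.py
python3 - <<'E'
from mv import *
t=pic("top");s=pic("side")
cv2.imwrite("pics/s2.png",np.hstack([cv2.resize(s["frame"][130:330,140:340],None,fx=2,fy=2),cv2.resize(t["frame"][110:310,130:330],None,fx=2,fy=2)])[:,:,::-1])
for p,uv in ((t,None),):
    print("knob moved pred px",[proj(p,W([-17,235-k,77]))[0].round(1).tolist() for k in(0,38)])
for n in("plates","mug","jar"): print(n,[np.round(arm.recognise(n,p)[0]["uv"],1) if arm.recognise(n,p) else None for p in(t,s)])
E
```

```text
18.85 [-15.4 255.3 133.7] yaw [-0.06 -0.43  0.14] F [-0.31  0.3  -1.25]
knob moved pred px [[183.1, 194.3], [201.3, 197.0]]
plates [array([342.8, 180. ]), array([269.1, 164.7])]
mug [array([416.6, 266.5]), array([364.1, 137.9])]
jar [array([209.5, 136.5]), array([173.8, 240.3])]
```

View pics/s2.png

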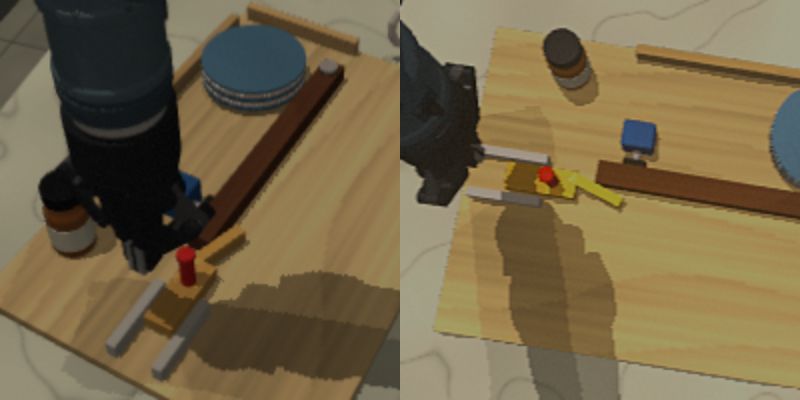

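```bash
python3 -c "
from station import arm
print(arm.job_done())"
```

```text
the job is handed in; nothing more can be done
None
```

I closed the bar onto the stop's pad, wedged the bolt in behind it, backed the arm clear and handed the job in at about 19 s. No verdict was reported.

- **Pressing the bar:** With shut fingers about 230 mm from the hole, I swung the bar until the force rose, about 9 mm after the closed-line estimate began to look near. I held it at about 9.7 N for 0.5 s with the bolt still drawn back, then eased off.
- **Bolt:** I pushed the knob from its +y side until it went snug at about 10.5 N. The bolt had travelled roughly 38 mm by then.
- **Last checks:** After I let go, the top picture showed the knob near where 38 mm of travel puts it. The bolt's nose was behind the bar's end, the bar was on the pad, and the force on the tool was close to zero. The plates and mug appeared within 2 px of where they were, and the jar within about 6 px, in the region where the arm partly covers it. I had not touched any of them.
- **What I could not check:** The force on the pad itself can't be measured from the arm, so it is inferred from the push forces. The sideways push on the bar also gave an unexpected upward force of about 6 N on the tool. It went away when I eased off, and I did not look into it further.

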